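# Gauge the stand-off of a warped oil-pan rail

## Task

Find how far the warped rail of the clamped, upside-down oil pan stands off the surface plate: pick up the taper gauge by its handle, lay its blade flat on the plate and slide it tip first, square to the rail, under the middle of the raised rail until it drags snugly between rail and plate. Feel it in gently, without jamming it or prying the pan up, and leave the scraper, wrench, drain plug and bowl of bolts lying around it where they are. Finish while still holding the gauge still and snug at that depth, so that it can be read: do not let go.

Things in the scene. Friction and masses are not known exactly. Their poses are not given: they have to be found in the camera images.
- gauge: taper gauge flat on the bench: dark block handle 75 x 18 mm, 24 mm tall; from its front a bare steel wedge blade 110 mm long, 14 mm wide, 7.5 mm thick at the handle falling evenly to 1.5 mm at the tip, underside level with the handle's. 0.1 kg, mostly blade. Origin: middle of the handle's underside; x to the tip, z up from the sloping face. A gasket scraper lies beside it, on either side
- gauge_grip (a point): centre of the gauge's handle, half-way up (12 mm above the underside): where to grasp it, across the 18 mm width
- gauge_tip (a point): the end of the gauge's blade, middle of the underside edge; 147.5 mm ahead (x) of the middle of the handle
- plate: fixed cast-iron surface plate 260 mm (x) by 340 mm (y), smooth level top 62 mm above the bench, its 22 mm slab overhanging a ribbed foot. Origin: centre of its underside, on the bench. x points from the open front edge, where the pan's raised rail is, to the back edge with two G-clamps, whose screws reach 160 mm above the bench
- pan: black pressed-steel oil pan mouth down on the plate, 216 (x) by 276 mm, 52 mm high, hollow, with a flange (rail) 16 mm wide, 4 mm thick. Its back rail is clamped. Its front rail, parallel to the plate's front edge and 17 mm inside it, stands 2.8 to 4.8 mm off the plate, differing each time; it stays put unless pried with over about 20 N. Origin: underside of the back rail; x from front to back
- pan_rail (a point): middle of the raised front rail, on the lower outer edge of its flange (first edge that the blade passes under and drags on). x points into the pan, the way the blade is to slide; y along the rail
- scraper_mid (a point): gasket scraper: round dark handle 100 mm long and 25 mm thick with a short flat steel blade 44 mm wide; lies beside the gauge, on either side of it. A bystander. Point: centre of its handle, 12 mm up
- wrench_grip (a point): steel combination wrench 180 mm long lying on the bench; a bystander. Point on its shank
- bolt_bowl_mid (a point): round steel bowl 100 mm across, 32 mm high, with the pan's bolts; a bystander. Point: its centre, half-way up
- drain_plug_mid (a point): small steel drain plug 26 mm across, 26 mm tall, standing on its head; a bystander. Point: its centre
Things that resemble listed ones, but are neither listed nor needed, are in the scene too. What is shaped like the gauge but pink or purple is not meant.

How it is judged:
By the outcome, as a careful person would: the job done as asked, in the order asked, and still so for the second after the job is handed in, while the arm keeps its last pose, push and grip.
It also fails if it takes over 37 s, if anything falls off the work surface, if the arm or the gripper's body presses on something with over 40 N, if the wrist force passes 120 N, or if a joint passes its speed limit or range.

## Robot

A 6-joint arm with a two-finger parallel gripper is mounted at the origin on the work surface. World frame = base frame: x ahead of the robot, y to its left, z up, the work surface at z = 0. Lengths are in m, angles in rad, forces in N, time in s.
With the tool pointing down it reaches from about 0.35 to 0.925 m from the base axis. Payload 6.4 kg.
Tool frame: the origin (TCP) lies between the finger pads; the fingertips stand env.finger_overhang ahead of it and the grasp point (between the pads) lies 2 mm behind it (env.finger_overhang is the distance from the TCP to the fingertips, in m); x points along the fingers, z is the direction in which the jaws open and shut, and the axes are right-handed (so a half turn about x gives the same grasp; the last joint's range is limited). The gripper opens to 85 mm and grips with 20 to 120 N. Pads are 22 mm wide; open, the fingers measure 114 mm over their backs; the gripper's body (76 mm by 85 mm) begins 54 mm behind the grasp point. The pads swing forward as they close: fully open they stand 13 mm farther back than shut.
Start: joints at [1.042, 0.245, 1.558, -0, 1.339, -0.174], TCP at [0.226, 0.61, 0.223] pointing down, gripper open.
Joint ranges: [-3.13, 3.13], [-1.02, 2.26], [0.13, 2.54], [-0.95, 4.09], [0.21, 2.88], [-2.74, 2.74]. Speed limits (rad/s): [2.57, 2.57, 3.14, 3.14, 3.14, 3.14].

## Interface

Orientations are given as [roll, pitch, yaw] about the fixed x, y, z axes, in that order (R = Rz(yaw) Ry(pitch) Rx(roll)).
In Python, from bench import env gives the robot as it stands.
- The arm moves only by the shell command python3 -m inch 'ROWS'. ROWS is JSON, a list of rows, each a list of 7 numbers: the opening, from 0 (shut) to 1 (fully open), then the shift along the tool's x, y, z in cm, then the turn, a rotation vector about the tool's x, y, z in rad. A call has 1 to 5 rows; each row shifts and turns the commanded pose from where the row before left it, along the tool's axes as they then stand; what a row does not reach is not made up. A row lasts 1/10 s, in which the tool goes at most 50 mm and 8.59 degrees, less where a joint would pass 70% of its speed; a pose out of reach is approached as far as the arm can. A call is refused whole if a number of a shift passes 5 or a number of a turn 0.15, either way. A call with a gripper value outside its range is refused whole. The fingers move at their own pace and stop on an object; the grip force is fixed at half the most. Time passes only in rows, so rows that do not move let the fingers close. It gives the time, the measured TCP pose, the force and the opening at its end, in the units of the state.
- env.sense(): the state, without advancing time (a new reading comes with each control period).
- env.grab_frame(name): name is "scene" or "top" or "wrist"; returns a dict with "color" (400x640x3 uint8, red, green, blue), "fx", "fy", "cx", "cy" (pixels), "eye" and "orientation" of the camera in the world. Camera axes: x right, y up, looking along -z (the intrinsics and any distortion apply to the point x, -y, -z); pixel columns grow to the right and rows downward; lengths in m; the calibration is good to about 2 mm. A picture is of the moment at which its call begins. There is no depth.
- env.sign_off(): hands the job in, once; it reports no verdict.
The state is a dict: "t": time; "joint_positions": joint angles; "dq": joint speeds; "joint_torque": joint torques, N m; "position": TCP position; "tool_rot": TCP orientation; "wrist_force": force on the tool from outside, world axes, zero at the start; "ft_torque": the same for the moment, N m; "opening": finger opening in m.
Only numpy, scipy, OpenCV 4.12 (cv2) and the standard library are available. Lean on these libraries where they do the work, as an engineer would, in place of code of your own. Each camera call takes 0.05 s, during which the arm holds its last target.

## Working session

There is one attempt and no reset: what is moved stays moved. The work goes in short steps, Python scripts to look and compute and a shell command to move; the robot and the scene stay as the last step left them, time stands still between calls to the robot, and variables do not carry over. Pictures are saved under pics/ and viewed, and the job is handed in when it is done.

```bash
ls; mkdir -p pics; cat > h.py <<'E'
import numpy as np,cv2
from scipy.spatial.transform import Rotation as R
from bench import env
def grab(n,f):
    d=env.grab_frame(n); cv2.imwrite(f'pics/{f}.png',cv2.cvtColor(d['color'],cv2.COLOR_RGB2BGR))
    import pickle; pickle.dump(d,open(f'pics/{f}.pkl','wb')); return d
def load(f):
    import pickle; return pickle.load(open(f'pics/{f}.pkl','rb'))
def rot(o):
    o=np.array(o); 
    return o if o.shape==(3,3) else R.from_euler('xyz',o).as_matrix() if o.shape==(3,) else R.from_quat(o).as_matrix()
def px2w(d,u,v,z):
    r=np.array([(u-d['cx'])/d['fx'],-(v-d['cy'])/d['fy'],-1.]); r=rot(d['orientation'])@r
    e=np.array(d['eye']); return e+r*(z-e[2])/r[2]
def w2px(d,p):
    c=rot(d['orientation']).T@(np.array(p)-d['eye']); return d['cx']+d['fx']*c[0]/-c[2], d['cy']+d['fy']*c[1]/c[2]
def crop(f,u0,v0,u1,v1,s,out):
    im=cv2.imread(f'pics/{f}.png')[v0:v1,u0:u1]; cv2.imwrite(f'pics/{out}.png',cv2.resize(im,None,fx=s,fy=s,interpolation=cv2.INTER_CUBIC))
E
python3 - <<'E'
from h import *
for n in ['top','scene','wrist']:
    d=grab(n,n+'0'); print(n,{k:v for k,v in d.items() if k!='color'})
print(env.sense(),env.finger_overhang)
E
```

```text
pics
top {'fx': 494.7077912457706, 'fy': 494.7077912457706, 'cx': 324.3103011996159, 'cy': 197.57952966585532, 'eye': array([ 0.4258797 , -0.14785968,  1.34844265]), 'orientation': array([ 0.08345613,  0.01130634, -1.5566208 ])}
scene {'fx': 362.49508396567427, 'fy': 362.49508396567427, 'cx': 316.9798851297389, 'cy': 199.86085453973342, 'eye': array([ 1.22119518, -0.67223591,  0.64446759]), 'orientation': array([ 0.98576397, -0.01119103,  0.9438827 ])}
wrist {'fx': 317.6594720551731, 'fy': 317.6594720551731, 'cx': 325.0046802550072, 'cy': 198.97351184775857, 'eye': array([0.15889012, 0.63491296, 0.37287376]), 'orientation': array([-0.2867313 ,  0.00224753,  1.21604291])}
{'t': 0.15, 'joint_positions': array([ 1.04190191e+00,  2.45639197e-01,  1.55873789e+00,  1.30525224e-05,
        1.33870460e+00, -1.74101488e-01]), 'dq': array([-0.00117827, -0.00177148, -0.00374931,  0.00103841,  0.00024764,
        0.00054947]), 'joint_torque': array([ 8.74362049e-04, -4.29987466e+01, -3.26550722e+01, -1.86932321e-04,
        3.55376193e-03, -3.72929549e-06]), 'position': array([0.22557445, 0.60913442, 0.22244063]), 'tool_rot': array([ 2.95896364,  1.56930724, -2.10822129]), 'wrist_force': array([-1.02817201, -0.24852494,  0.54522479]), 'ft_torque': array([-0.01799062, -0.01858881,  0.03339362]), 'opening': 0.08520708447462912} 0.017
```

View pics/top0.png

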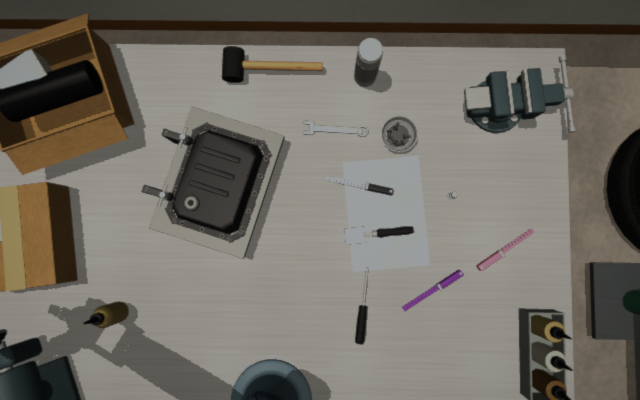

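View pics/scene0.png

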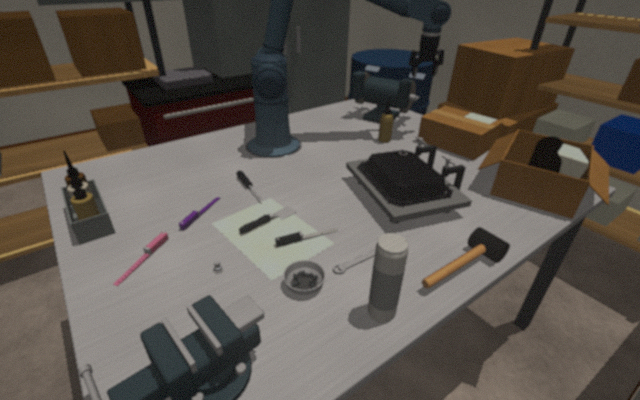

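View pics/wrist0.png

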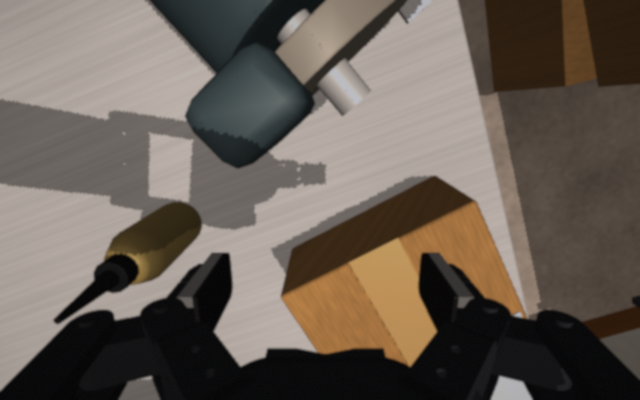

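```bash
python3 - <<'E'
from h import *
crop('top0',310,160,430,250,6,'c1'); crop('top0',150,95,300,265,4,'c2')
E
```

```text
(no output)
```

View pics/c1.png

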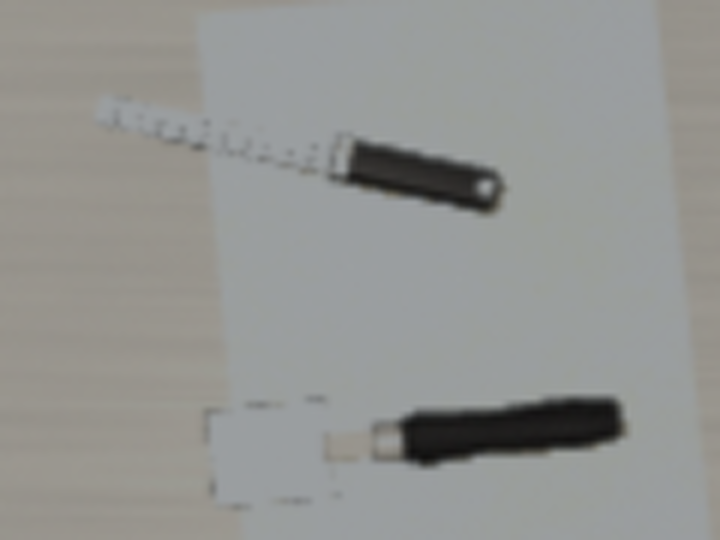

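View pics/c2.png

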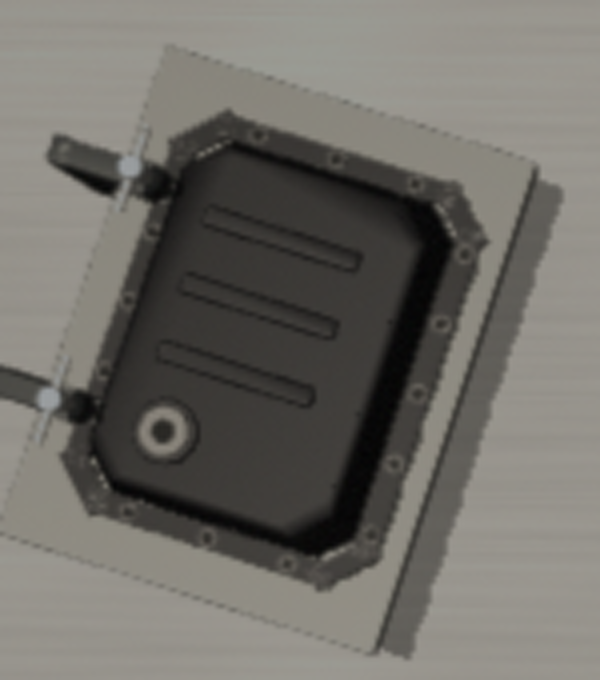

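```bash
python3 - <<'E'
from h import *
d=load('top0')
C=lambda p:(310+p[0]/6,160+p[1]/6); D=lambda p:(150+p[0]/4,95+p[1]/4)
tip=px2w(d,*C((98,108)),.001); hb=px2w(d,*C((500,190)),.024);hf=px2w(d,*C((335,156)),.024)
print('tip',tip,'hb',hb,'hf',hf,np.linalg.norm((tip-hb)[:2]),np.linalg.norm((hf-hb)[:2]))
print('ang',[np.degrees(np.arctan2(*(a-b)[[1,0]])) for a,b in((tip,hb),(hf,hb),(tip,hf))])
P=[px2w(d,*D(p),.062) for p in((538,168),(378,655),(167,45),(0,535))]
print(P, np.linalg.norm(P[0]-P[1]),np.linalg.norm(P[0]-P[2]))
n=(P[0]-P[1]);print('front->left dir',np.degrees(np.arctan2(n[1],n[0])))
for a,b in((P[2],P[0]),(P[3],P[1])): v=a-b;print('in',np.degrees(np.arctan2(v[1],v[0])))
print('center',sum(P)/4)
F=[px2w(d,*D(p),.07) for p in((488,243),(378,563),(465,185),(325,590))];print(F)
for n_,p in dict(scr=(398,232),wr=(340,129),bowl=(400,134),plug=(453,195)).items(): print(n_,px2w(d,*p,.012))
print(px2w(d,*C((212,455)),.0))
E
```

```text
tip [ 0.59232328 -0.13581206  0.001     ] hb [ 0.55483659 -0.3164244   0.024     ] hf [ 0.56917922 -0.2425439   0.024     ] 0.18446156659794982 0.07525981553126
ang [np.float64(78.2745494447798), np.float64(79.01366166565003), np.float64(77.76522380100995)]
[array([ 0.69230881, -0.02445493,  0.062     ]), array([0.37172534, 0.07247311, 0.062     ]), array([0.77226874, 0.2241074 , 0.062     ]), array([0.44575398, 0.32135585, 0.062     ])] 0.334916121555769 0.26110691935851504
front->left dir -16.822631681807803
in 72.16755449856998
in 73.43521432635737
center [0.57051422 0.14837036 0.062     ]
[array([0.64056121, 0.00645755, 0.07      ]), array([0.43101631, 0.07273333, 0.07      ]), array([0.67879012, 0.02243524, 0.07      ]), array([0.41317916, 0.10649074, 0.07      ])]
scr [ 0.44714339 -0.3307684   0.012     ]
wr [ 0.7267003  -0.17150927  0.012     ]
bowl [ 0.71472258 -0.33575456  0.012     ]
plug [ 0.54905916 -0.47907184  0.012     ]
[ 0.43494204 -0.18960257  0.        ]
```

```bash
cat >> h.py <<'E'
def toolR(yaw,flip=0):
    # tool x down, z (jaws) perpendicular to gauge axis yaw(deg)
    x=np.array([0,0,-1.]); a=np.radians(yaw+90+180*flip); z=np.array([np.cos(a),np.sin(a),0]); y=np.cross(z,x)
    return np.c_[x,y,z]
def need(p,yaw,flip=0):
    s=env.sense(); T=rot(s['tool_rot']); t=toolR(yaw,flip)
    print('t',round(s['t'],2),'pos',s['position'].round(4),'F',s['wrist_force'].round(2),'open',round(s['opening'],4))
    print('shift cm (tool now)',(T.T@(np.array(p)-s['position'])*100).round(2),'turn',R.from_matrix(T.T@t).as_rotvec().round(4))
    return T
E
python3 - <<'E'
from h import *
print(need([.562,-.28,.15],78.3).round(3)); need([.562,-.28,.15],78.3,1); print(env.sense()['joint_positions'])
E
```

```text
t 0.15 pos [0.2256 0.6091 0.2224] F [-1.03 -0.25  0.55] open 0.0852
shift cm (tool now) [  7.33 -62.44 -71.68] turn [-1.7214e+00 -9.0000e-04 -1.5000e-03]
[[-0.001 -0.938  0.347]
 [-0.001  0.347  0.938]
 [-1.     0.    -0.001]]
t 0.15 pos [0.2256 0.6091 0.2224] F [-1.03 -0.25  0.55] open 0.0852
shift cm (tool now) [  7.33 -62.44 -71.68] turn [ 1.4202e+00 -1.4000e-03  8.0000e-04]
[ 1.04190191e+00  2.45639197e-01  1.55873789e+00  1.30525224e-05
  1.33870460e+00 -1.74101488e-01]
```

```bash
python3 -m inch '[[1,-0.5,0,0,0.142,0,0],[1,-0.5,0,0,0.142,0,0],[1,-0.5,0,0,0.142,0,0],[1,-0.5,0,0,0.142,0,0],[1,0,0,0,0.142,0,0]]'
python3 -m inch '[[1,0,0,0,0.142,0,0],[1,0,0,0,0.142,0,0],[1,0,0,0,0.142,0,0],[1,0,0,0,0.142,0,0],[1,0,0,0,0.142,0,0]]'
python3 - <<'E'
from h import *
need([.562,-.28,.15],78.3,1)
E
```

```text
t: 0.65
position: [0.2259, 0.6097, 0.2438]
tool_rot: [0.487, 1.57, 0.987]
wrist_force: [-0.5, -0.4, -0.1]
opening: 0.0855
t: 1.15
position: [0.2257, 0.6093, 0.2428]
tool_rot: [-1.874, 1.57, -2.084]
wrist_force: [-0.5, 0.3, 0.2]
opening: 0.0855
t 1.15 pos [0.2257 0.6093 0.2428] F [-0.51  0.31  0.15] open 0.0855
shift cm (tool now) [  9.33 -79.97  51.42] turn [-0.0056 -0.0003  0.0008]
```

```bash
for i in 1; do python3 -m inch '[[1,0,-2,1.3,0,0,0],[1,0,-4,2.6,0,0,0],[1,0,-4,2.6,0,0,0],[1,0,-4,2.6,0,0,0],[1,0,-4,2.6,0,0,0]]'; done
python3 -m inch '[[1,0,-4,2.6,0,0,0],[1,0,-4,2.6,0,0,0],[1,0,-4,2.6,0,0,0],[1,0,-4,2.6,0,0,0],[1,0,-4,2.6,0,0,0]]'
python3 -m inch '[[1,0,-4,2.6,0,0,0],[1,0,-4,2.6,0,0,0],[1,0,-4,2.6,0,0,0],[1,0,-4,2.6,0,0,0],[1,0,-4,2.6,0,0,0]]'
python3 - <<'E'
from h import *
need([.562,-.28,.15],78.3,1)
E
```

```text
t: 1.65
position: [0.304, 0.4077, 0.2429]
tool_rot: [-1.815, 1.57, -2.018]
wrist_force: [1.0, -1.0, 1.0]
opening: 0.0853
t: 2.15
position: [0.3908, 0.1856, 0.2432]
tool_rot: [0.465, 1.57, 0.262]
wrist_force: [-0.4, 0.1, -0.0]
opening: 0.0853
t: 2.65
position: [0.4777, -0.0368, 0.2432]
tool_rot: [0.628, 1.571, 0.423]
wrist_force: [0.8, 0.4, 0.1]
opening: 0.0855
t 2.65 pos [ 0.4777 -0.0368  0.2432] F [0.78 0.43 0.08] open 0.0855
shift cm (tool now) [  9.32 -22.1   13.19] turn [-0.0003  0.0002 -0.0002]
```

```bash
python3 -m inch '[[1,1.5,-4,2.4,0,0,0],[1,1.5,-4,2.4,0,0,0],[1,1.5,-4,2.4,0,0,0],[1,1.5,-4,2.4,0,0,0],[1,1,-4,2.4,0,0,0]]'
python3 -m inch '[[1,0,-2.1,1.2,0,0,0],[1,0,0,0,0,0,0]]'
python3 - <<'E'
from h import *
need([.562,-.28,.15],78.3,1)
d=grab('wrist','w1'); print(d['eye'],d['orientation'])
for p in [(.5473,-.3164,.024),(.5623,-.2795,.024),(.5692,-.2425,.024),(.5923,-.1358,.001)]: print(w2px(d,p))
E
```

```text
t: 3.15
position: [0.5542, -0.2565, 0.1715]
tool_rot: [2.659, 1.569, 2.455]
wrist_force: [1.0, 0.2, 1.6]
opening: 0.0854
t: 3.35
position: [0.562, -0.2809, 0.1723]
tool_rot: [-3.094, 1.57, 2.982]
wrist_force: [-0.6, 1.1, 0.3]
opening: 0.0855
t 3.35 pos [ 0.562  -0.2809  0.1723] F [-0.62  1.13  0.32] open 0.0855
shift cm (tool now) [ 2.23  0.09 -0.01] turn [-0.0031 -0.0008  0.    ]
[ 0.57757763 -0.20985961  0.32286482] [-0.28741771  0.00071131 -0.20728928]
(np.float64(317.52109257140063), np.float64(220.19108603575796))
(np.float64(324.5849144680948), np.float64(182.0435025092352))
(np.float64(323.6445362609703), np.float64(142.7282210725808))
(np.float64(324.33464651442046), np.float64(18.00609142050459))
```

View pics/w1.png

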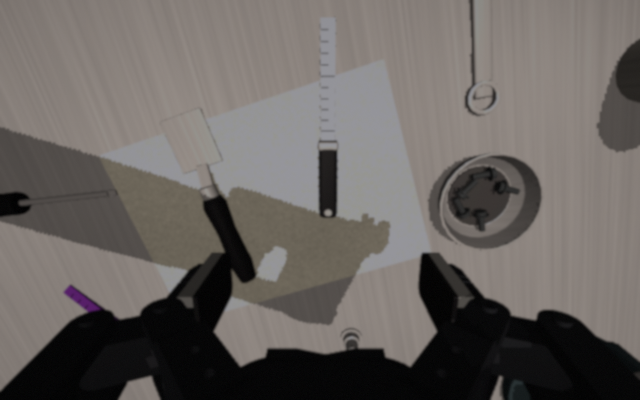

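```bash
python3 - <<'E'
from h import *
crop('w1',290,0,365,230,3.4,'c3')
d=load('w1')
for p,z in [((328,217),.024),((328,140),.024),((328,179),.024),((327,17),.002)]: print(px2w(d,*p,z))
E
```

```text
[ 0.55825212 -0.31523925  0.024     ]
[ 0.57368453 -0.24087353  0.024     ]
[ 0.56613947 -0.27723168  0.024     ]
[ 0.59477056 -0.13573321  0.002     ]
```

View pics/c3.png

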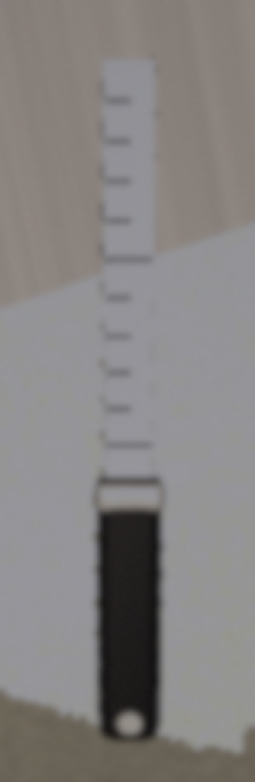

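```bash
python3 - <<'E'
from h import *
need([.565,-.278,.021],78.4,1)
E
```

```text
t 3.4 pos [ 0.5618 -0.279   0.1725] F [ 0.27 -0.43 -0.17] open 0.0858
shift cm (tool now) [15.15  0.16  0.31] turn [-0.0035 -0.001  -0.0007]
```

```bash
python3 -m inch '[[1,3,0.1,0.3,0,0,0],[1,3,0,0,0,0,0],[1,3,0,0,0,0,0],[1,2.5,0,0,0,0,0],[1,1.5,0,0,0,0,0]]'
python3 -m inch '[[1,1,0,0,0,0,0],[1,0.5,0,0,0,0,0],[1,0.3,0,0,0,0,0],[1,0,0,0,0,0,0]]'
python3 - <<'E'
from h import *
need([.565,-.278,.021],78.4,1)
d=grab('wrist','w2'); 
E
```

```text
t: 3.9
position: [0.5638, -0.2754, 0.0411]
tool_rot: [2.669, 1.567, 2.466]
wrist_force: [0.4, 0.3, -1.1]
opening: 0.0851
t: 4.3
position: [0.5656, -0.2779, 0.026]
tool_rot: [-0.433, 1.57, -0.637]
wrist_force: [-0.6, -0.4, 0.9]
opening: 0.0853
t 4.3 pos [ 0.5656 -0.2779  0.026 ] F [-0.55 -0.43  0.89] open 0.0853
shift cm (tool now) [ 0.5  -0.03 -0.06] turn [-0.0014  0.0011  0.0005]
```

View pics/w2.png

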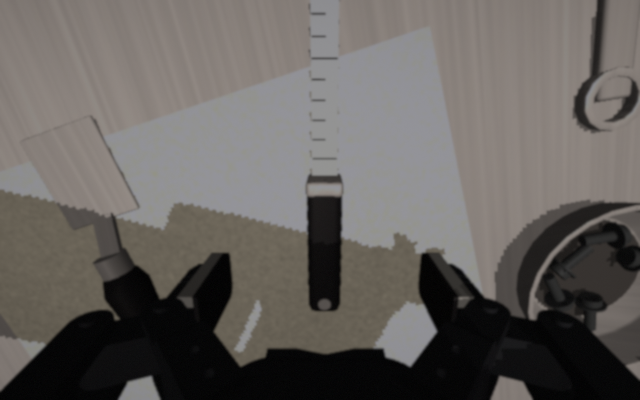

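```bash
python3 -m inch '[[1,0.5,0,0,0,0,0],[0.6,0,0,0,0,0,0],[0.3,0,0,0,0,0,0],[0.15,0,0,0,0,0,0],[0,0,0,0,0,0,0]]'
python3 -m inch '[[0,0,0,0,0,0,0],[0,0,0,0,0,0,0],[0,0,0,0,0,0,0],[0,0,0,0,0,0,0],[0,0,0,0,0,0,0]]'
python3 - <<'E'
from h import *
need([.565,-.278,.021],78.4,1)
d=grab('wrist','w3'); 
E
```

```text
t: 4.85
position: [0.5652, -0.2777, 0.0204]
tool_rot: [-0.386, 1.571, -0.59]
wrist_force: [-0.5, 0.7, -1.9]
opening: 0.0283
t: 5.35
position: [0.5651, -0.2776, 0.0203]
tool_rot: [-2.419, 1.571, -2.623]
wrist_force: [0.3, 0.4, 0.6]
opening: 0.0002
t 5.35 pos [ 0.5651 -0.2776  0.0203] F [0.33 0.44 0.64] open 0.0002
shift cm (tool now) [-0.07 -0.04 -0.  ] turn [-0.0015 -0.      0.    ]
```

View pics/w3.png

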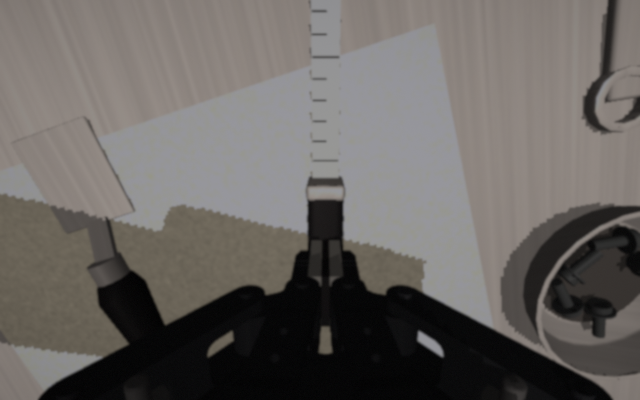

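```bash
python3 - <<'E'
from h import *
grab('scene','s1');grab('top','t1'); crop('s1',220,150,400,270,4.4,'c4'); crop('t1',310,140,450,260,5.5,'c5'); crop('w3',260,150,400,350,3,'c6')
E
```

```text
(no output)
```

View pics/c4.png

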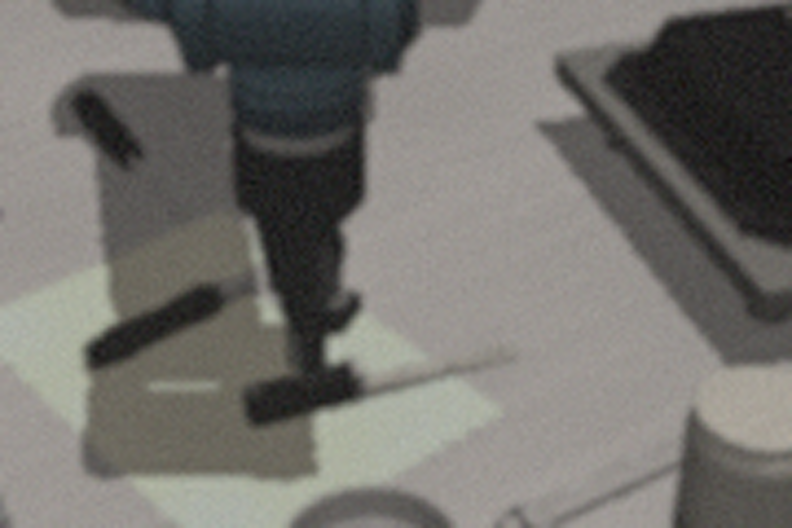

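View pics/c5.png

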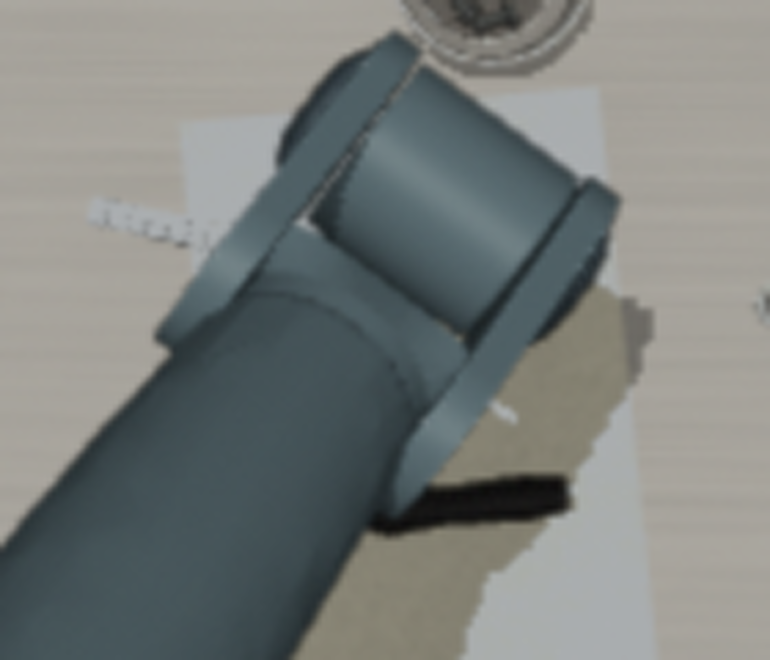

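View pics/c6.png

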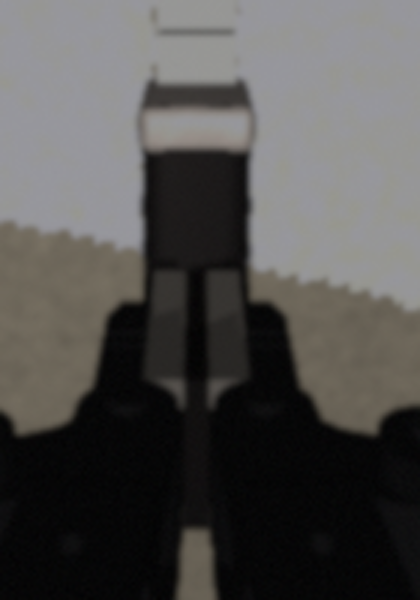

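```bash
python3 - <<'E'
from h import *
s=load('s1');w=load('w3');w2=load('w2')
for z in (.003,.0203,.024,.04): print(z,[np.round(w2px(d,(.565,-.278,z)),1) for d in(s,w)])
print(w['eye'],w2['eye'])
for f,p in (('w2',(324,308)),('w2',(324,195)),('w2',(324,179))): print(px2w(load(f),*p,.024))
for p in ((325,180),(325,200)): print(px2w(w,*p,.024))
cv2.imwrite('pics/c7.png',cv2.resize(cv2.imread('pics/s1.png')[205:255,260:350],None,fx=8,fy=8,interpolation=cv2.INTER_CUBIC))
crop('w3',280,230,370,330,6,'c8')
im=cv2.imread('pics/c8.png'); cv2.imwrite('pics/c8.png',cv2.convertScaleAbs(im,alpha=2.5,beta=20))
E
```

```text
0.003 [array([290.3, 241.2]), array([323.9, 238.4])]
0.0203 [array([290.1, 236.3]), array([323.8, 251.8])]
0.024 [array([290.1, 235.2]), array([323.8, 255. ])]
0.04 [array([289.9, 230.6]), array([323.7, 270.7])]
[ 0.58039124 -0.20652042  0.17086742] [ 0.58069739 -0.20666452  0.17652059]
[ 0.5583434  -0.31288086  0.024     ]
[ 0.5716524 -0.2488019  0.024    ]
[ 0.5733144  -0.24079987  0.024     ]
[ 0.57350568 -0.2398566   0.024     ]
[ 0.57150253 -0.2495414   0.024     ]
```

View pics/c7.png

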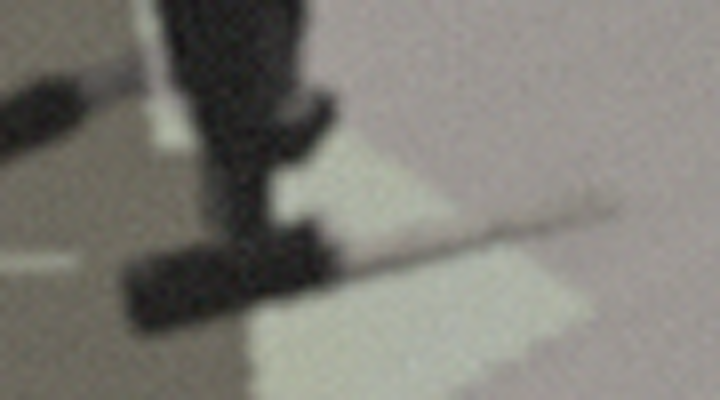

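View pics/c8.png

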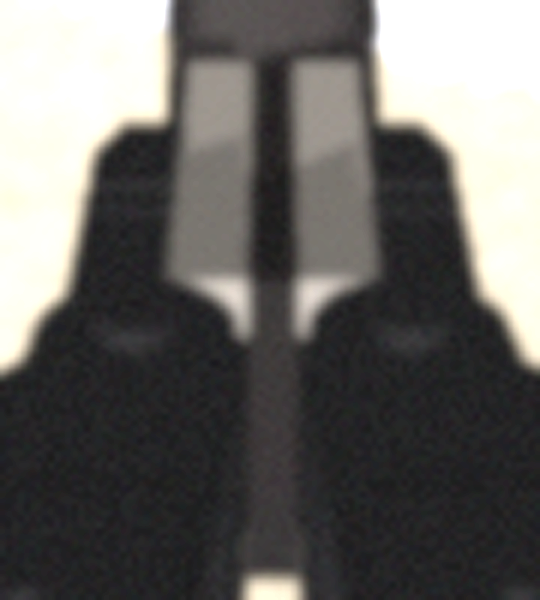

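```bash
python3 - <<'E'
from h import *
w=load('w3');p=np.array([.5651,-.2776,.0203]);a=np.radians(78.3);f=np.array([np.cos(a),np.sin(a),0])
for ov in (.017,.0,-.005,-.01):
  for y in (.011,-.011): print(ov,y,np.round(w2px(w,p+f*y+[0,0,-ov]),1))
E
```

```text
0.017 0.011 [324.  219.8]
0.017 -0.011 [324.  255.4]
0.0 0.011 [323.9 231.3]
0.0 -0.011 [323.9 270. ]
-0.005 0.011 [323.8 235.2]
-0.005 -0.011 [323.9 274.8]
-0.01 0.011 [323.8 239.3]
-0.01 -0.011 [323.8 280. ]
```

```bash
python3 -m inch '[[1,-0.2,0,0,0,0,0],[1,0,0,0,0,0,0],[1,0,0,0,0,0,0],[1,0,0,0,0,0,0],[1,0,0,0,0,0,0]]'
python3 -m inch '[[1,0.4,0,0,0,0,0],[1,0.4,0,0,0,0,0],[1,0,0,0,0,0,0]]'
python3 - <<'E'
from h import *
need([.565,-.278,.0],78.4,1)
d=grab('wrist','w4');grab('scene','s4');crop('s4',220,150,400,270,4.4,'c9') 
E
```

```text
t: 6.0
position: [0.5651, -0.2776, 0.0223]
tool_rot: [3.009, 1.571, 2.805]
wrist_force: [-0.6, 0.2, 0.2]
opening: 0.0724
t: 6.3
position: [0.5645, -0.2772, 0.0132]
tool_rot: [2.717, 1.569, 2.513]
wrist_force: [0.7, 0.4, -0.2]
opening: 0.0851
t 6.3 pos [ 0.5645 -0.2772  0.0132] F [ 0.73  0.42 -0.23] open 0.0851
shift cm (tool now) [ 1.32 -0.07  0.07] turn [-0.0015 -0.0017 -0.0008]
```

View pics/w4.png

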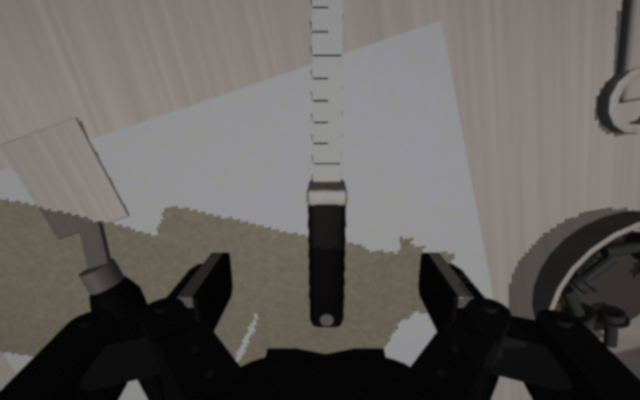

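View pics/c9.png

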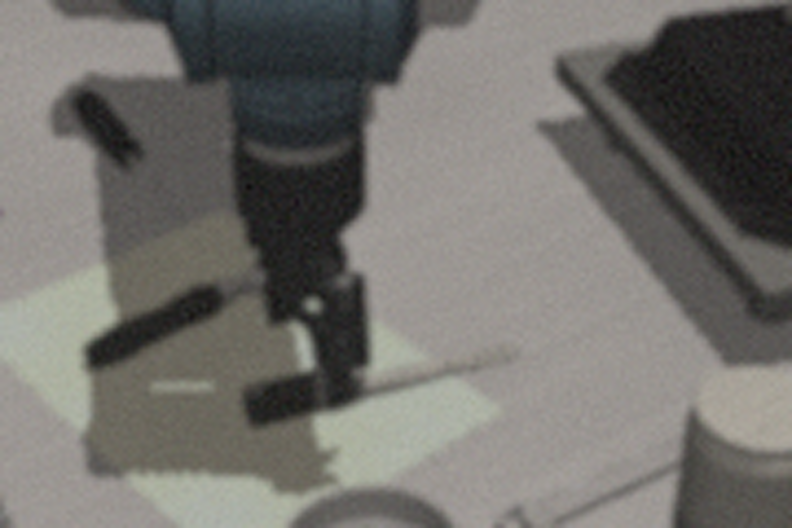

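```bash
python3 - <<'E'
from h import *
s=load('s4')
for z in (0,.01,.02,.03,.04): print(z,[np.round(w2px(s,(.565+.045*.979+y*.203,-.2775-.045*.203+y*.979,z)),1) for y in (-.011,.011)])
crop('s4',270,205,330,255,10,'c10')
E
```

```text
0 [array([292.6, 253.3]), array([300.4, 251. ])]
0.01 [array([292.5, 250.4]), array([300.3, 248.2])]
0.02 [array([292.4, 247.5]), array([300.3, 245.3])]
0.03 [array([292.3, 244.6]), array([300.2, 242.3])]
0.04 [array([292.2, 241.6]), array([300.2, 239.4])]
```

View pics/c10.png

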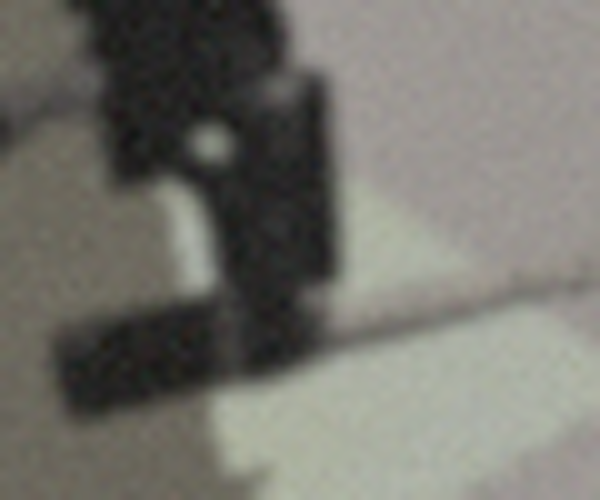

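```bash
python3 -m inch '[[1,0.5,-0.05,0.05,0,0,0],[1,0.4,0,0,0,0,0],[1,0,0,0,0,0,0]]'
python3 -m inch '[[1,0.4,0,0,0,0,0],[1,0.3,0,0,0,0,0],[1,0,0,0,0,0,0]]'
python3 - <<'E'
from h import *
need([.565,-.278,-.004],78.4,1)
E
```

```text
t: 6.7
position: [0.565, -0.2778, 0.0043]
tool_rot: [2.711, 1.569, 2.507]
wrist_force: [-0.1, -0.8, -0.6]
opening: 0.0853
t: 7.0
position: [0.5652, -0.2779, -0.0023]
tool_rot: [2.714, 1.57, 2.51]
wrist_force: [0.3, 0.7, -0.3]
opening: 0.0854
t 7.0 pos [ 0.5652 -0.2779 -0.0023] F [ 0.31  0.72 -0.33] open 0.0854
shift cm (tool now) [ 0.17 -0.01 -0.01] turn [-0.0015 -0.0009 -0.0004]
```

```bash
python3 -m inch '[[0.6,0,0,0,0,0,0],[0.3,0,0,0,0,0,0],[0.2,0,0,0,0,0,0],[0,0,0,0,0,0,0],[0,0,0,0,0,0,0]]'
python3 -m inch '[[0,0,0,0,0,0,0],[0,0,0,0,0,0,0],[0,0,0,0,0,0,0]]'
python3 - <<'E'
from h import *
need([.565,-.278,-.004],78.4,1)
d=grab('wrist','w5')
E
```

```text
t: 7.5
position: [0.5659, -0.2785, -0.0011]
tool_rot: [-0.475, 1.57, -0.678]
wrist_force: [-1.2, -0.1, -0.2]
opening: 0.0165
t: 7.8
position: [0.5658, -0.2784, -0.0014]
tool_rot: [-0.401, 1.57, -0.605]
wrist_force: [1.1, 0.6, 2.8]
opening: 0.0166
t 7.8 pos [ 0.5658 -0.2784 -0.0014] F [1.1 0.6 2.8] open 0.0166
shift cm (tool now) [ 0.26  0.03 -0.09] turn [-0.0016  0.0007  0.0003]
```

View pics/w5.png

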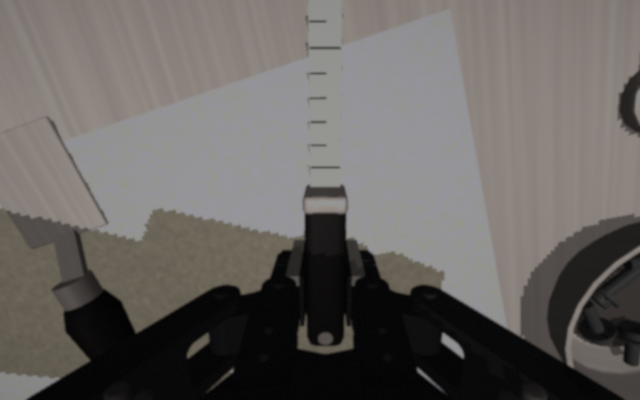

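```bash
python3 -m inch '[[0,-0.3,0,0,0,0,0],[0,-0.7,0,0,0,0,0],[0,-1.5,0,0,0,0,0],[0,-2.5,0,0,0,0,0],[0,-2.5,0,0,0,0,0]]'
python3 -m inch '[[0,-1.5,0,0,0,0,0],[0,-0.7,0,0,0.045,0,0],[0,-0.3,0,0,0.046,0,0],[0,0,0,0,0,0,0]]'
python3 - <<'E'
from h import *
need([.565,-.278,.1],73.2,1)
d=grab('wrist','w6');grab('scene','s6');grab('top','t6');crop('t6',230,100,380,250,4,'c11');crop('s6',230,130,480,260,3.2,'c12')
E
```

```text
t: 8.35
position: [0.5654, -0.2781, 0.0748]
tool_rot: [2.779, 1.571, 2.575]
wrist_force: [0.2, -0.1, -0.5]
opening: 0.0165
t: 8.75
position: [0.5658, -0.2784, 0.0995]
tool_rot: [-0.357, 1.569, -0.652]
wrist_force: [-0.4, 0.2, -0.8]
opening: 0.0165
t 8.75 pos [ 0.5658 -0.2784  0.0995] F [-0.37  0.22 -0.84] open 0.0165
shift cm (tool now) [-0.05  0.02 -0.09] turn [-0.0016  0.0015  0.0005]
```

View pics/w6.png

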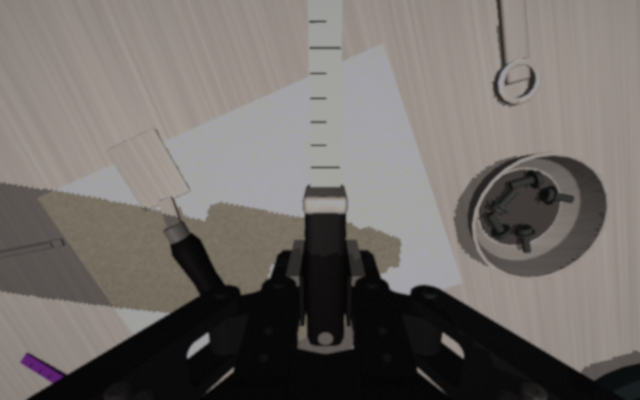

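View pics/c11.png

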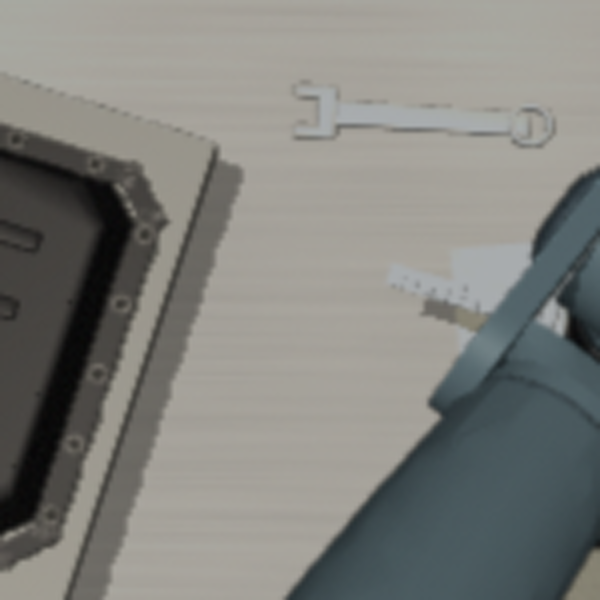

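View pics/c12.png

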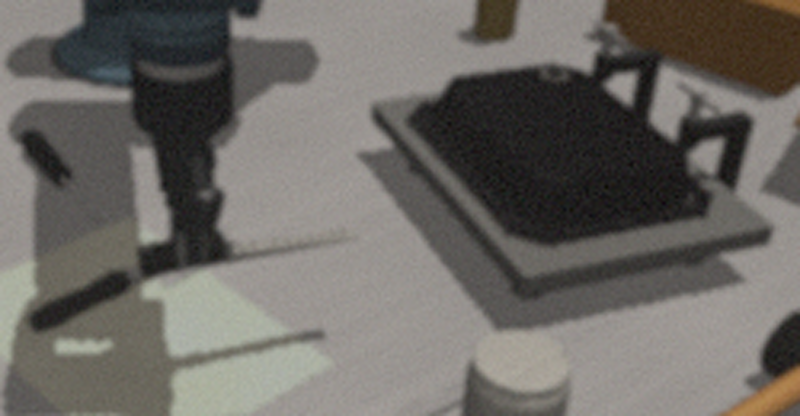

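```bash
python3 - <<'E'
from h import *
t=load('t6')
print('tip',px2w(t,230+390/4,100+275/4,.102)[:2])
f=lambda y,s=1:np.array([np.cos(np.radians(y)),np.sin(np.radians(y))])
p=np.array([.5658,-.2784])
print('pred',p+f(73.1)*.1453,p+f(73.1)*.1475)
a=px2w(t,230+217/4,100+148/4,.062)[:2];b=px2w(t,230+68/4,100+600/4,.062)[:2];v=b-a;print(a,b,np.degrees(np.arctan2(v[1],v[0]))-90)
crop('t6',220,130,300,270,5.5,'c13')
im=cv2.imread('pics/t6.png'); crop('t6',320,158,350,180,20,'c14')
E
```

```text
tip [ 0.60354483 -0.13935174]
pred [ 0.60803903 -0.13937499] [ 0.60867857 -0.13727   ]
[ 0.692301   -0.02379455] [0.39433354 0.06660604] 73.1226863331168
```

View pics/c13.png

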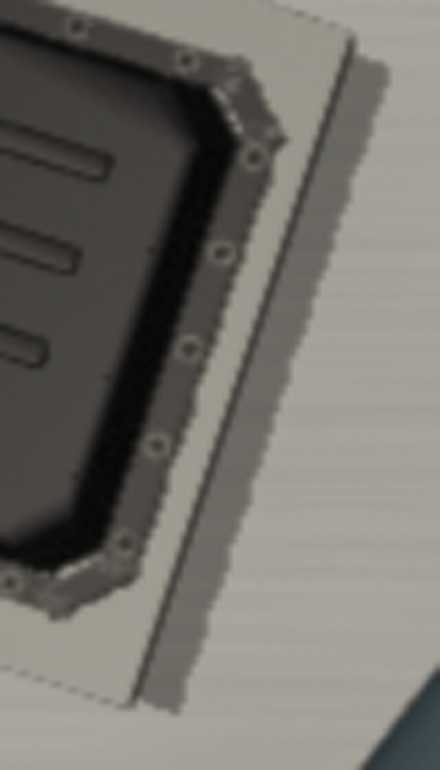

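View pics/c14.png

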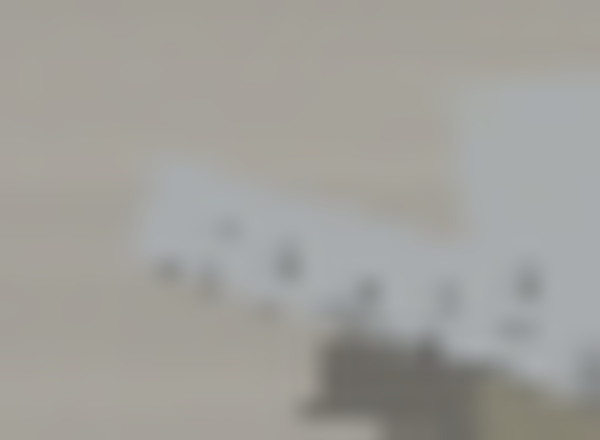

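```bash
python3 - <<'E'
from h import *
t=load('t6')
P=[px2w(t,220+u/5.5,130+v/5.5,.0695)[:2] for u,v in ((255,157),(222,252),(190,348),(157,444),(125,541))]
v=P[-1]-P[0];print(np.degrees(np.arctan2(v[1],v[0]))-90, P[2], np.mean(P,0))
f=np.array([np.cos(np.radians(73.1)),np.sin(np.radians(73.1))])
rail=np.mean(P,0)-f*.008; print('rail top-cam',rail)
e=px2w(t,220+355/5.5,130+40/5.5,.062)[:2]; e2=px2w(t,220+135/5.5,130+705/5.5,.062)[:2];m=(e+e2)/2;print(e,e2,m,m+f*.017, np.linalg.norm(e-e2))
v=e2-e;print(np.degrees(np.arctan2(v[1],v[0]))-90)
tip=px2w(t,327.35,168.4,.102)[:2];print('tip',tip,'tip->rail along,lat',(rail-tip)@f,(rail-tip)@np.array([-f[1],f[0]]))
E
```

```text
72.75489325147146 [0.54149245 0.04969473] [0.5415597  0.04970432]
rail top-cam [0.53923408 0.04204981]
[ 0.69158065 -0.02459024] [0.37318704 0.07239565] [0.53238385 0.02390271] [0.53732578 0.04016854] 0.3328374301711002
73.05873803030184
tip [ 0.60443674 -0.13895842] tip->rail along,lat 0.1542365733210463 0.11500627349880763
```

```bash
python3 -m inch '[[0,0,1.5,-1.5,0,0,0],[0,0,3,-3,0,0,0],[0,0,3,-3,0,0,0],[0,0,3,-2.5,0,0,0],[0,0,1,-1.5,0,0,0]]'
python3 -m inch '[[0,0.7,0,0,0,0,0],[0,0.8,0,0,0,0,0],[0,0,0,0,0,0,0]]'
python3 - <<'E'
from h import *
need([.565,-.278,.1],73.1,1)
d=grab('wrist','w7');grab('scene','s7');grab('top','t7');crop('t7',230,130,310,250,5,'c15');crop('s7',300,130,480,250,4.4,'c16')
E
```

```text
t: 9.4
position: [0.487, -0.1318, 0.0973]
tool_rot: [2.798, 1.568, 2.506]
wrist_force: [0.6, 0.1, -0.5]
opening: 0.0165
t: 9.7
position: [0.4885, -0.1351, 0.0818]
tool_rot: [2.985, 1.568, 2.69]
wrist_force: [-0.9, 0.0, -1.6]
opening: 0.0165
t 9.7 pos [ 0.4885 -0.1351  0.0818] F [-0.91  0.02 -1.58] open 0.0165
shift cm (tool now) [ -1.85 -11.44  11.48] turn [-0.0006 -0.0023 -0.0004]
```

View pics/w7.png

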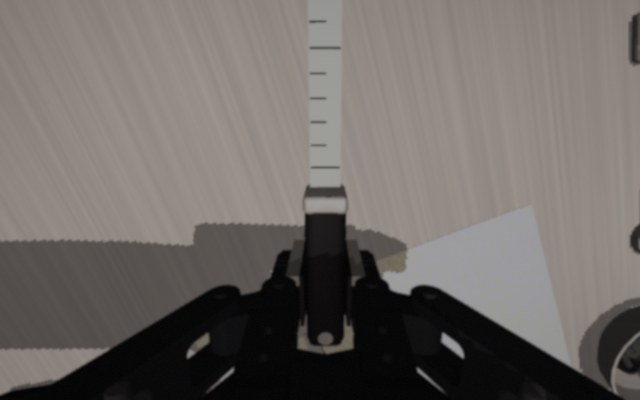

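View pics/c15.png

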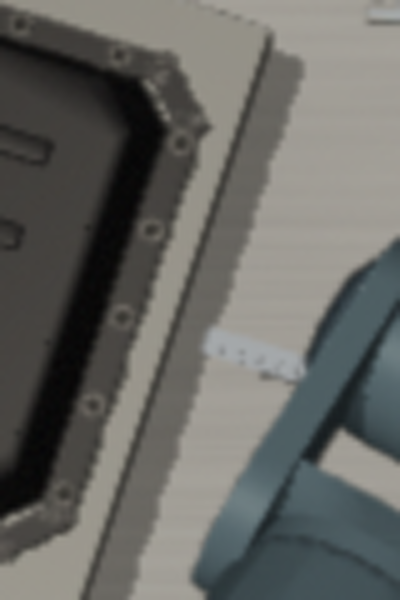

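View pics/c16.png

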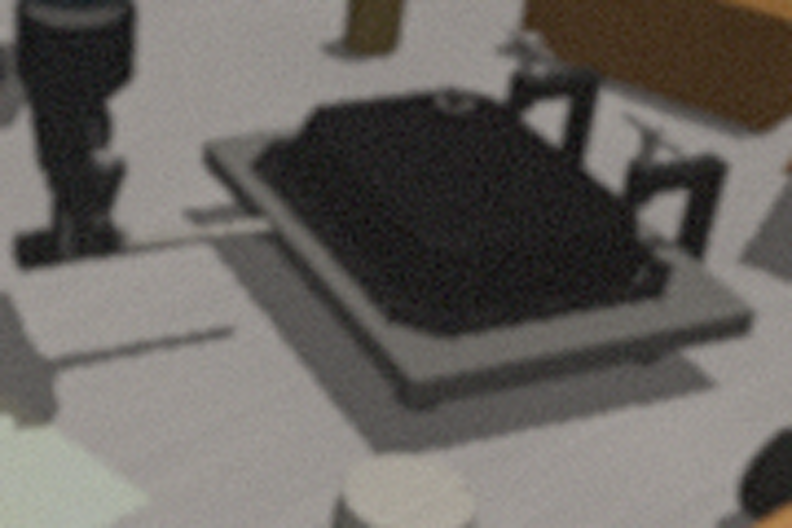

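The gauge is held level, with its tip just short of the plate's front edge at px (271,199). The centre rail bolt is at px (254.6,193.2).

```bash
python3 - <<'E'
from h import *
t=load('t7')
P=[px2w(t,230+u/5,130+v/5,.0695)[:2] for u,v in ((181,143),(152,230),(123,316),(93,404),(63,492))]
f=np.array([np.cos(np.radians(73.1)),np.sin(np.radians(73.1))]);n=np.array([-f[1],f[0]])
rail=np.mean(P,0)-f*.008; tip=px2w(t,230+207/5,130+341/5,.085)[:2]
print('rail',rail,'tip',tip,'along,lat(left+)',(rail-tip)@f,(rail-tip)@n)
tp=env.sense()['position'][:2]+f*.1465; print('tip fk',tp,(rail-tp)@f,(rail-tp)@n)
print((np.array([.5378,.0402])-tip)@f,(np.array([.5378,.0402])-tip)@n)
E
```

```text
rail [0.53909026 0.04212207] tip [0.52796729 0.00365647] along,lat(left+) 0.04003788147531656 0.00053942592713141
tip fk [0.53188247 0.00462667] 0.03797143419482855 0.004003482621912236
0.037823734222684306 0.0012152115871917023
```

```bash
python3 -m inch '[[0,0,1,-0.05,0,0,0],[0,0,1.5,0,0,0,0],[0,0.6,0.5,0,0,0,0],[0,0.6,0,0,0,0,0],[0,0.3,0,0,0,0,0]]'
python3 -m inch '[[0,0.2,0,0,0,0,0],[0,0,0,0,0,0,0]]'
python3 - <<'E'
from h import *
need([.565,-.278,.0606],73.1,1)
grab('scene','s8');grab('top','t8');crop('t8',230,150,310,230,7,'c17');crop('s8',320,150,420,210,7.5,'c18')
E
```

```text
t: 10.35
position: [0.4967, -0.1053, 0.0673]
tool_rot: [3.104, 1.569, 2.81]
wrist_force: [0.5, 0.2, -1.2]
opening: 0.0168
t: 10.55
position: [0.4968, -0.106, 0.0658]
tool_rot: [3.065, 1.57, 2.77]
wrist_force: [0.5, -0.4, -1.4]
opening: 0.0167
t 10.55 pos [ 0.4968 -0.106   0.0658] F [ 0.54 -0.4  -1.43] open 0.0167
shift cm (tool now) [  0.51 -14.47  11.53] turn [-0.0004 -0.0009 -0.0001]
```

View pics/c17.png

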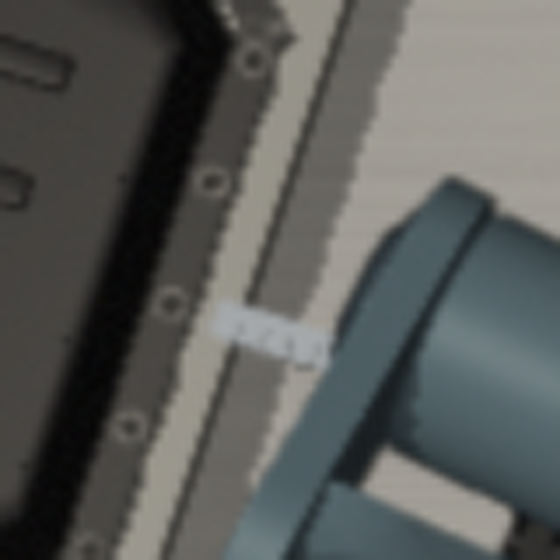

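View pics/c18.png

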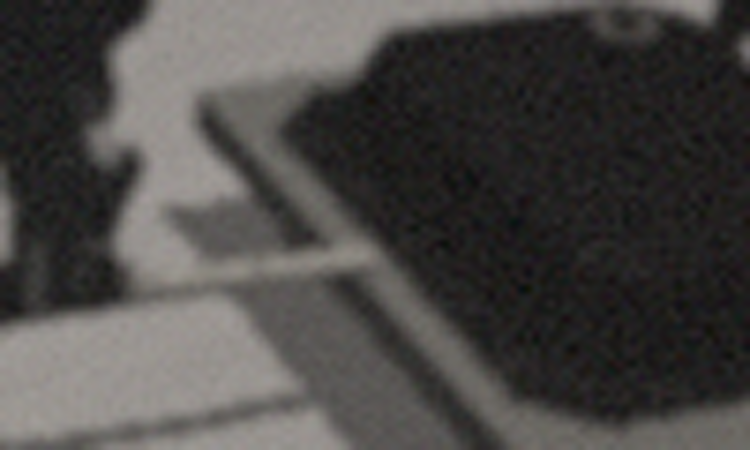

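```bash
python3 - <<'E'
from h import *
crop('t8',245,185,285,210,19,'c19')
t=load('t8')
P=[px2w(t,230+u/7,150+v/7,.0695)[:2] for u,v in ((253,60),(212,182),(172,303),(129,427),(87,550))]
f=np.array([np.cos(np.radians(73.1)),np.sin(np.radians(73.1))]);n=np.array([-f[1],f[0]])
rail=np.mean(P,0)-f*.008; tip=px2w(t,230+212/7,150+322/7,.068)[:2]
print('rail',rail,'tip',tip,'along,lat(left+)',(rail-tip)@f,(rail-tip)@n)
E
```

```text
rail [0.53886452 0.04239838] tip [0.53469996 0.03478171] along,lat(left+) 0.008498379206233088 -0.0017705314778075569
```

View pics/c19.png

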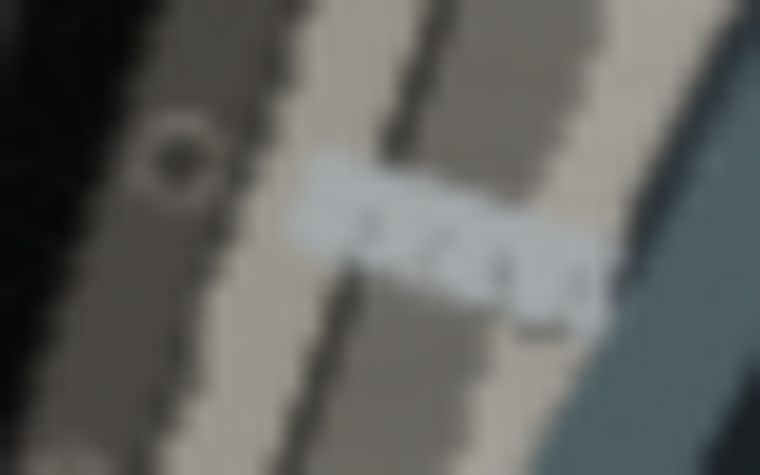

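```bash
python3 -m inch '[[0,0.2,0,0.12,0,0,0],[0,0.1,0,0,0,0,0],[0,0,0,0,0,0,0]]'; python3 -m inch '[[0,0.1,0,0,0,0,0],[0,0,0,0,0,0,0]]';  python3 -m inch '[[0,0.05,0,0,0,0,0],[0,0,0,0,0,0,0]]'
```

```text
t: 10.95
position: [0.4983, -0.1063, 0.0632]
tool_rot: [-3.114, 1.571, 2.874]
wrist_force: [-0.0, -0.4, 0.3]
opening: 0.0164
t: 11.15
position: [0.4982, -0.1062, 0.0622]
tool_rot: [2.915, 1.571, 2.62]
wrist_force: [0.1, 0.2, -0.0]
opening: 0.0165
t: 11.35
position: [0.4983, -0.1062, 0.0617]
tool_rot: [3.043, 1.571, 2.748]
wrist_force: [0.3, -0.4, -0.9]
opening: 0.0168
```

```bash
for i in 1; do python3 -m inch '[[0,0.05,0,0,0,0,0],[0,0,0,0,0,0,0]]'; done; python3 -m inch '[[0,0.05,0,0,0,0,0],[0,0,0,0,0,0,0]]';python3 -c "
from h import *
s=env.sense();print(s['position'],s['wrist_force'],s['ft_torque'])"
```

```text
t: 11.55
position: [0.4983, -0.1062, 0.0612]
tool_rot: [-3.043, 1.571, 2.946]
wrist_force: [-0.1, 0.6, -0.1]
opening: 0.0166
t: 11.75
position: [0.4983, -0.1062, 0.0607]
tool_rot: [3.077, 1.571, 2.782]
wrist_force: [0.1, -0.2, -1.1]
opening: 0.0167
[ 0.49825905 -0.10620441  0.06072696] [ 0.06606843 -0.15574141 -1.13415506] [0.0415924  0.02730293 0.02012657]
```

```bash
S='from h import *
s=env.sense();T=rot(s["tool_rot"]);print("  torque tool",(T.T@s["ft_torque"]).round(3),"z",round(s["position"][2],5))'
echo "$S" > q.py
python3 q.py
python3 -m inch '[[0,0.04,0,0,0,0,0],[0,0,0,0,0,0,0]]';python3 q.py;python3 -m inch '[[0,0.04,0,0,0,0,0],[0,0,0,0,0,0,0]]';python3 q.py
```

```text
torque tool [-0.02   0.038  0.032] z 0.06073
t: 11.95
position: [0.4983, -0.1062, 0.0604]
tool_rot: [-0.209, 1.571, -0.504]
wrist_force: [-0.6, -1.2, -0.2]
opening: 0.0163
  torque tool [-0.045  0.063 -0.013] z 0.06042
t: 12.15
position: [0.4983, -0.1063, 0.0601]
tool_rot: [-0.565, 1.571, -0.86]
wrist_force: [-1.1, -0.7, 0.3]
opening: 0.0164
  torque tool [-0.081  0.071 -0.018] z 0.06008
```

```bash

python3 -m inch '[[0,0.04,0,0,0,0,0],[0,0,0,0,0,0,0]]';python3 q.py;python3 -m inch '[[0,0.04,0,0,0,0,0],[0,0,0,0,0,0,0]]';python3 q.py
```

```text
t: 12.35
position: [0.4984, -0.1064, 0.0597]
tool_rot: [-0.501, 1.571, -0.796]
wrist_force: [-0.5, -1.4, 1.2]
opening: 0.0165
  torque tool [-0.107  0.056  0.013] z 0.05972
t: 12.55
position: [0.4984, -0.1064, 0.0594]
tool_rot: [-0.475, 1.57, -0.77]
wrist_force: [-0.7, -0.9, 0.6]
opening: 0.0165
  torque tool [-0.105  0.171  0.035] z 0.05936
```

```bash
python3 -m inch '[[0,0.04,0,0,0,0,0],[0,0,0,0,0,0,0]]';python3 q.py
```

```text
t: 12.75
position: [0.4985, -0.1064, 0.059]
tool_rot: [-0.387, 1.57, -0.682]
wrist_force: [-1.1, -2.4, 2.3]
opening: 0.0166
  torque tool [-0.089  0.079  0.025] z 0.05899
```

```bash
python3 -m inch '[[0,-0.06,0,0,0,0,0],[0,0,0,0,0,0,0]]';python3 q.py;for i in 1 2 3; do python3 -m inch '[[0,0,0,0,0,0,0]]';python3 q.py; done; python3 -c "
from h import *
need([.5,-.1,.06],73.1,1)
grab('wrist','w9');grab('scene','s9'); crop('w9',280,0,370,230,3,'c20'); crop('s9',320,170,400,210,9.5,'c21')"
```

```text
t: 12.95
position: [0.4984, -0.1063, 0.0595]
tool_rot: [-0.026, 1.57, -0.321]
wrist_force: [-1.4, -1.9, 1.7]
opening: 0.0165
  torque tool [-0.075  0.062  0.012] z 0.05947
t: 13.05
position: [0.4984, -0.1063, 0.0594]
tool_rot: [0.036, 1.57, -0.259]
wrist_force: [-0.2, -1.2, 1.5]
opening: 0.0166
  torque tool [-0.011  0.039  0.024] z 0.05942
t: 13.15
position: [0.4984, -0.1063, 0.0594]
tool_rot: [-0.06, 1.571, -0.356]
wrist_force: [-0.7, -1.5, 0.7]
opening: 0.0166
  torque tool [-0.021  0.047  0.061] z 0.05943
t: 13.25
position: [0.4984, -0.1062, 0.0594]
tool_rot: [0.167, 1.571, -0.128]
wrist_force: [-0.1, -2.3, 1.7]
opening: 0.0166
  torque tool [-0.01  -0.016  0.004] z 0.05942
t 13.25 pos [ 0.4984 -0.1062  0.0594] F [-0.06 -2.3   1.71] open 0.0166
shift cm (tool now) [-0.06  0.64 -0.03] turn [-0.0001  0.0002 -0.    ]
```

View pics/c21.png

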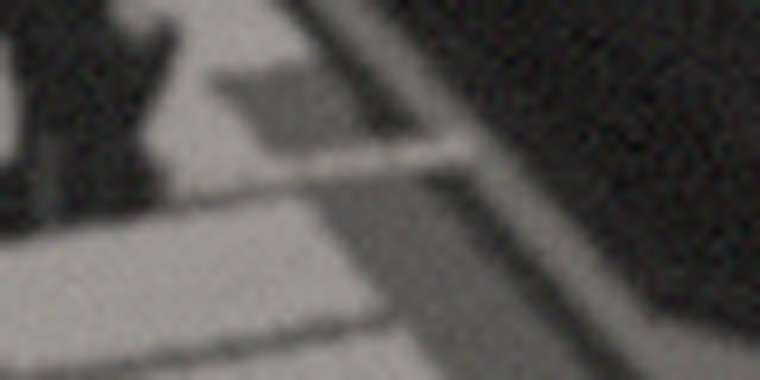

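View pics/w9.png

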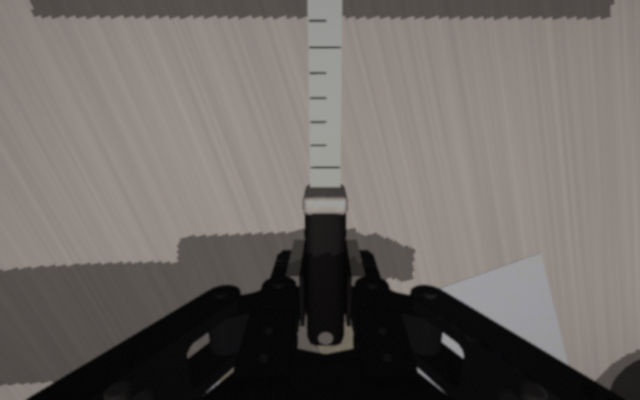

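```bash
python3 -m inch '[[0,-0.04,0,0,0,0,0],[0,0,0.2,0,0,0,0],[0,0,0.2,0,0,0,0],[0,0,0,0,0,0,0]]';python3 q.py;python3 -m inch '[[0,0,0.2,0,0,0,0],[0,0,0.2,0,0,0,0],[0,0,0,0,0,0,0]]';python3 q.py
```

```text
t: 13.75
position: [0.4995, -0.102, 0.0597]
tool_rot: [1.659, 1.57, 1.364]
wrist_force: [-0.8, -0.4, 1.9]
opening: 0.0168
  torque tool [ 0.06  -0.025  0.203] z 0.05975
t: 14.05
position: [0.5007, -0.0982, 0.0598]
tool_rot: [1.529, 1.57, 1.234]
wrist_force: [0.2, 0.5, 1.6]
opening: 0.0167
  torque tool [ 0.01  -0.013  0.141] z 0.05977
```

```bash
python3 -m inch '[[0,0,0.2,0,0,0,0],[0,0,0.2,0,0,0,0],[0,0,0,0,0,0,0]]';python3 q.py;python3 -m inch '[[0,0,0.2,0,0,0,0],[0,0,0.2,0,0,0,0],[0,0,0,0,0,0,0]]';python3 q.py
```

```text
t: 14.35
position: [0.5019, -0.0944, 0.0598]
tool_rot: [1.386, 1.57, 1.091]
wrist_force: [0.4, 0.4, 2.0]
opening: 0.0166
  torque tool [ 0.054 -0.028  0.23 ] z 0.0598
t: 14.65
position: [0.5031, -0.0906, 0.0598]
tool_rot: [1.285, 1.57, 0.99]
wrist_force: [0.2, -0.8, 1.6]
opening: 0.0167
  torque tool [ 0.03  -0.044  0.175] z 0.0598
```

```bash
python3 -m inch '[[0,0,0.2,0,0,0,0],[0,0,0.2,0,0,0,0],[0,0,0,0,0,0,0]]';python3 q.py;  python3 -c "
from h import *
need([.5,-.1,.06],73.1,1)
grab('top','t10');grab('scene','s10'); crop('t10',235,170,285,210,14,'c22'); crop('s10',320,160,400,200,9.5,'c23')"
```

```text
t: 14.95
position: [0.5042, -0.0868, 0.0598]
tool_rot: [1.243, 1.571, 0.948]
wrist_force: [-0.8, -0.2, 1.7]
opening: 0.0175
  torque tool [ 0.048 -0.035  0.161] z 0.05981
t 14.95 pos [ 0.5042 -0.0868  0.0598] F [-0.78 -0.24  1.71] open 0.0175
shift cm (tool now) [-0.02 -1.38 -0.02] turn [ 0.0001  0.0001 -0.0002]
```

View pics/c22.png

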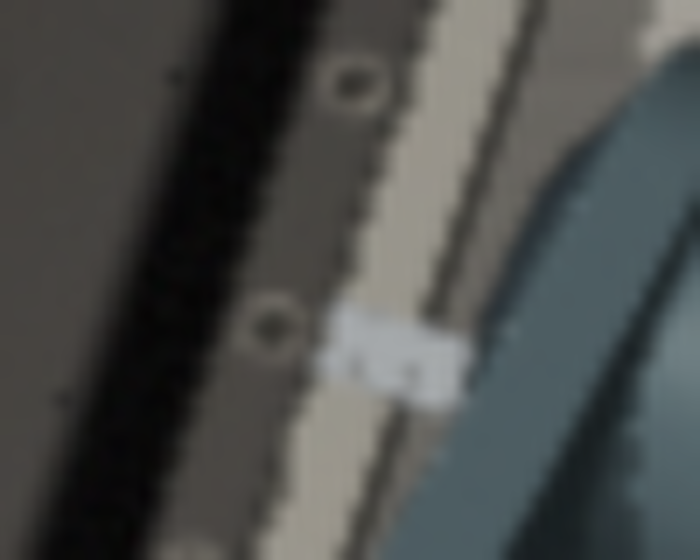

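View pics/c23.png

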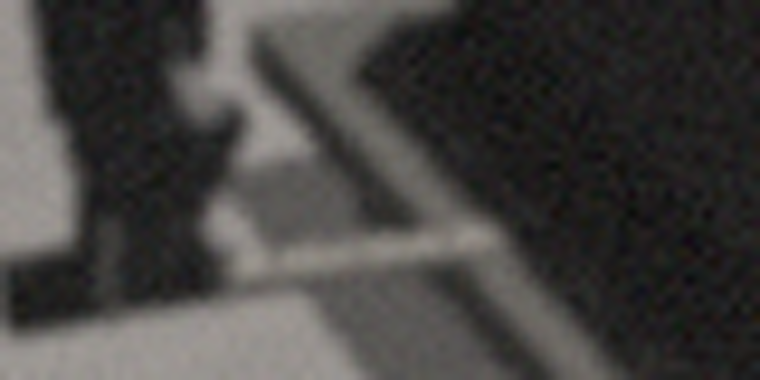

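```bash
cat > q.py <<'E'
from h import *
s=env.sense();T=rot(s["tool_rot"]);f=np.array([np.cos(np.radians(73.1)),np.sin(np.radians(73.1)),0]);p=s['position']
print("   axial F %.2f Fz %.2f  adv mm %.2f z %.5f"%(s['wrist_force']@f,s['wrist_force'][2],1e3*(p+f*.1466-[.5389,.0422,0])@f,p[2]),"tq",(T.T@s["ft_torque"]).round(2),'t',round(s['t'],2))
E
python3 q.py
python3 -m inch '[[0,0,0.2,0,0,0,0],[0,0,0.2,0,0,0,0],[0,0,0.1,0,0,0,0],[0,0,0,0,0,0,0]]' >/dev/null;python3 q.py
```

```text
axial F 0.52 Fz 1.85  adv mm 13.06 z 0.05976 tq [ 0.04 -0.04  0.27] t 15.05
   axial F -0.91 Fz 1.89  adv mm 17.96 z 0.05982 tq [ 0.01 -0.03  0.08] t 15.45
```

```bash
python3 -m inch '[[0,0,0.1,0,0,0,0],[0,0,0.1,0,0,0,0],[0,0,0,0,0,0,0]]' >/dev/null;python3 q.py;python3 -m inch '[[0,0,0.1,0,0,0,0],[0,0,0.1,0,0,0,0],[0,0,0,0,0,0,0]]' >/dev/null;python3 q.py
```

```text
axial F -0.73 Fz 1.53  adv mm 19.89 z 0.05982 tq [0.01 0.03 0.04] t 15.75
   axial F -1.85 Fz 2.58  adv mm 21.90 z 0.05981 tq [-0.01 -0.1  -0.01] t 16.05
```

```bash
python3 -m inch '[[0,0,0.1,0,0,0,0],[0,0,0.1,0,0,0,0],[0,0,0,0,0,0,0]]' >/dev/null;python3 q.py
```

```text
axial F -1.44 Fz 1.79  adv mm 23.92 z 0.05984 tq [-0.03 -0.04  0.06] t 16.35
```

```bash
python3 -m inch '[[0,0,0.1,0,0,0,0],[0,0,0.1,0,0,0,0],[0,0,0,0,0,0,0]]' >/dev/null;python3 q.py
```

```text
axial F -0.91 Fz 1.67  adv mm 25.94 z 0.05980 tq [-0.03  0.06  0.02] t 16.65
```

```bash
python3 -m inch '[[0,0,0.1,0,0,0,0],[0,0,0.1,0,0,0,0],[0,0,0,0,0,0,0]]' >/dev/null;python3 q.py
```

```text
axial F -1.42 Fz 1.99  adv mm 27.94 z 0.05981 tq [ 0.03 -0.07 -0.01] t 16.95
```

```bash
python3 -m inch '[[0,0,0.1,0,0,0,0],[0,0,0.1,0,0,0,0],[0,0,0,0,0,0,0]]' >/dev/null;python3 q.py
```

```text
axial F -2.02 Fz 2.35  adv mm 29.91 z 0.05982 tq [ 0.05 -0.04 -0.  ] t 17.25
```

```bash
python3 -m inch '[[0,0,0.1,0,0,0,0],[0,0,0.1,0,0,0,0],[0,0,0,0,0,0,0]]' >/dev/null;python3 q.py
```

```text
axial F -1.30 Fz 2.48  adv mm 31.90 z 0.05979 tq [ 0.02 -0.02 -0.09] t 17.55
```

```bash
python3 -m inch '[[0,0,0.1,0,0,0,0],[0,0,0.1,0,0,0,0],[0,0,0,0,0,0,0]]' >/dev/null;python3 q.py
```

```text
axial F -1.61 Fz 2.17  adv mm 33.90 z 0.05982 tq [ 0.01 -0.   -0.01] t 17.85
```

```bash
python3 -m inch '[[0,0,0.1,0,0,0,0],[0,0,0.1,0,0,0,0],[0,0,0,0,0,0,0]]' >/dev/null;python3 q.py
```

```text
axial F -1.89 Fz 2.88  adv mm 35.92 z 0.05982 tq [-0.01 -0.04 -0.01] t 18.15
```

```bash
python3 -m inch '[[0,0,0.1,0,0,0,0],[0,0,0.1,0,0,0,0],[0,0,0,0,0,0,0]]' >/dev/null;python3 q.py
```

```text
axial F -1.39 Fz 3.45  adv mm 37.92 z 0.05984 tq [-0.03  0.02 -0.06] t 18.45
```

```bash
python3 -m inch '[[0,0,0.1,0,0,0,0],[0,0,0.1,0,0,0,0],[0,0,0,0,0,0,0]]' >/dev/null;python3 q.py
```

```text
axial F -2.46 Fz 3.01  adv mm 39.91 z 0.05985 tq [ 0.04 -0.01 -0.07] t 18.75
```

```bash
python3 -m inch '[[0,0,0.1,0,0,0,0],[0,0,0.1,0,0,0,0],[0,0,0,0,0,0,0]]' >/dev/null;python3 q.py
```

```text
axial F -1.91 Fz 3.36  adv mm 41.92 z 0.05984 tq [-0.    0.01 -0.04] t 19.05
```

```bash
python3 -m inch '[[0,0,0.1,0,0,0,0],[0,0,0.1,0,0,0,0],[0,0,0,0,0,0,0]]' >/dev/null;python3 q.py
```

```text
axial F -2.68 Fz 4.05  adv mm 43.91 z 0.05983 tq [ 0.   -0.02 -0.09] t 19.35
```

```bash
python3 -m inch '[[0,0,0.1,0,0,0,0],[0,0,0.1,0,0,0,0],[0,0,0,0,0,0,0]]' >/dev/null;python3 q.py
```

```text
axial F -2.66 Fz 3.30  adv mm 45.89 z 0.05986 tq [ 0.01 -0.   -0.06] t 19.65
```

```bash
python3 -m inch '[[0,0,0.1,0,0,0,0],[0,0,0,0,0,0,0]]' >/dev/null;python3 q.py
```

```text
axial F -2.86 Fz 3.88  adv mm 46.88 z 0.05982 tq [ 0.03 -0.04 -0.14] t 19.85
```

```bash
python3 -m inch '[[0,0,0.1,0,0,0,0],[0,0,0,0,0,0,0]]' >/dev/null;python3 q.py
```

```text
axial F -3.05 Fz 3.44  adv mm 47.87 z 0.05981 tq [ 0.08  0.02 -0.16] t 20.05
```

```bash
python3 -m inch '[[0,0,0.1,0,0,0,0],[0,0,0,0,0,0,0]]' >/dev/null;python3 q.py
```

```text
axial F -3.27 Fz 3.13  adv mm 48.87 z 0.05983 tq [-0.    0.   -0.13] t 20.25
```

```bash
python3 -m inch '[[0,0,0.1,0,0,0,0],[0,0,0,0,0,0,0]]' >/dev/null;python3 q.py
```

```text
axial F -3.57 Fz 4.25  adv mm 49.86 z 0.05981 tq [-0.01  0.02 -0.19] t 20.45
```

```bash
python3 -m inch '[[0,-0.02,0,0,0,0,0],[0,0,0,0,0,0,0]]' >/dev/null;python3 q.py; python3 -m inch '[[0,-0.02,0,0,0,0,0],[0,0,0,0,0,0,0]]' >/dev/null;python3 q.py;python3 -c "
from h import *
grab('wrist','w11');grab('top','t11');grab('scene','s11'); crop('w11',280,0,370,230,3,'c24'); crop('s11',320,140,420,200,7.5,'c25')"
```

```text
axial F -1.83 Fz 3.69  adv mm 49.88 z 0.05997 tq [ 0.03 -0.11 -0.1 ] t 20.65
   axial F -0.92 Fz 3.55  adv mm 49.89 z 0.06009 tq [ 0.01 -0.2  -0.06] t 20.85
```

View pics/w11.png

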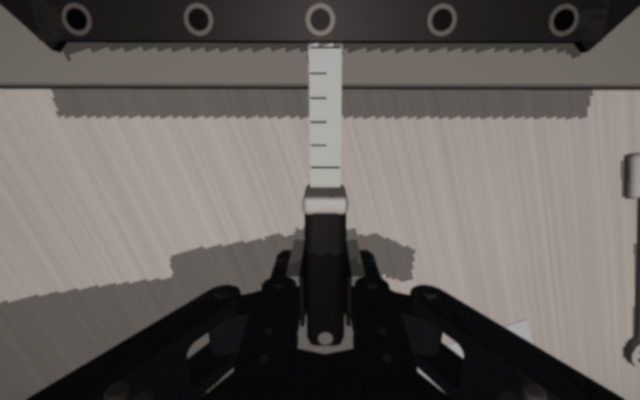

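View pics/c25.png

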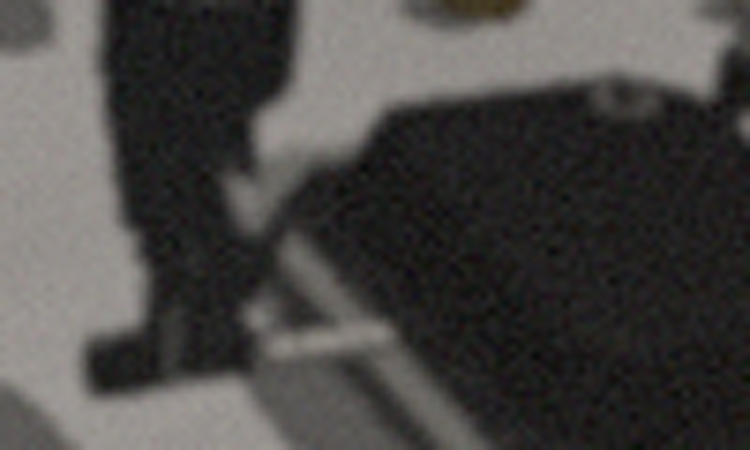

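```bash
python3 -m inch '[[0,-0.03,0,0,0,0,0],[0,0,0,0,0,0,0]]' >/dev/null;python3 q.py; python3 -m inch '[[0,0,0,0,0,0,0]]' >/dev/null;python3 q.py;python3 -m inch '[[0,-0.02,0,0,0,0,0],[0,0,0,0,0,0,0]]' >/dev/null;python3 q.py
```

```text
axial F -0.19 Fz 1.79  adv mm 49.96 z 0.06026 tq [ 0.07 -0.19  0.07] t 21.2
   axial F -0.55 Fz 0.83  adv mm 49.95 z 0.06028 tq [ 0.1  -0.17  0.13] t 21.3
   axial F -0.13 Fz 0.93  adv mm 49.93 z 0.06042 tq [ 0.12 -0.17  0.15] t 21.5
```

```bash
python3 -m inch '[[0,0,0.1,0,0,0,0],[0,0,0.1,0,0,0,0],[0,0,0,0,0,0,0]]' >/dev/null;python3 q.py
```

```text
axial F -0.09 Fz 0.07  adv mm 51.87 z 0.06050 tq [ 0.04  0.02 -0.07] t 21.8
```

```bash
python3 -m inch '[[0,0,0.1,0,0,0,0],[0,0,0,0,0,0,0]]' >/dev/null;python3 q.py
```

```text
axial F -1.06 Fz 0.66  adv mm 52.89 z 0.06053 tq [ 0.02  0.09 -0.07] t 22.0
```

```bash
python3 -m inch '[[0,0,0.1,0,0,0,0],[0,0,0,0,0,0,0]]' >/dev/null;python3 q.py
```

```text
axial F -0.88 Fz 0.32  adv mm 53.71 z 0.06059 tq [-0.06  0.06 -0.25] t 22.2
```

```bash
python3 -m inch '[[0,0,0.1,0,0,0,0],[0,0,0,0,0,0,0]]' >/dev/null;python3 q.py
```

```text
axial F -3.77 Fz -0.33  adv mm 54.43 z 0.06062 tq [-0.05  0.01 -0.64] t 22.4
```

```bash
python3 -m inch '[[0,0,0,0,0,0,0],[0,0,0,0,0,0,0]]' >/dev/null;python3 q.py;python3 -m inch '[[0,0,0,0,0,0,0]]' >/dev/null;python3 q.py;  python3 -c "
from h import *
need([.5,-.1,.06],73.1,1)
grab('wrist','w12');crop('w12',280,0,370,200,3,'c26')"
```

```text
axial F -4.20 Fz -1.15  adv mm 54.48 z 0.06063 tq [-0.05  0.01 -0.73] t 22.6
   axial F -4.95 Fz -0.29  adv mm 54.49 z 0.06063 tq [-0.1   0.   -0.78] t 22.7
t 22.7 pos [ 0.5162 -0.0472  0.0606] F [-0.63 -4.98 -0.29] open 0.0167
shift cm (tool now) [ 0.07 -5.53 -0.02] turn [ 0.     -0.0001  0.0005]
```

View pics/w12.png

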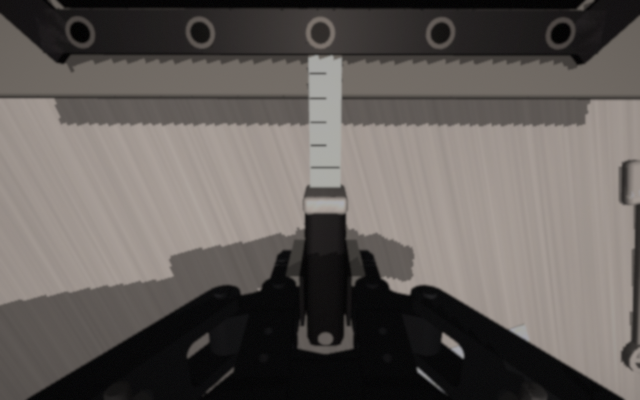

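```bash
python3 -m inch '[[0,0,0,0,0,0,0],[0,0,0,0,0,0,0],[0,0,0,0,0,0,0]]' >/dev/null;python3 q.py;python3 -m inch '[[0,0,0,0,0,0,0]]' >/dev/null;python3 q.py; python3 -m inch '[[0,0,0,0,0,0,0]]' >/dev/null;python3 q.py;python3 -c "
from h import *
grab('top','t12');grab('scene','s12')"
```

```text
axial F -5.40 Fz 0.25  adv mm 54.52 z 0.06065 tq [ 0.04  0.08 -0.86] t 23.05
   axial F -4.57 Fz -0.33  adv mm 54.54 z 0.06060 tq [ 0.01  0.07 -0.83] t 23.15
   axial F -5.90 Fz -0.37  adv mm 54.54 z 0.06062 tq [-0.05 -0.02 -0.85] t 23.25
```

View pics/t12.png

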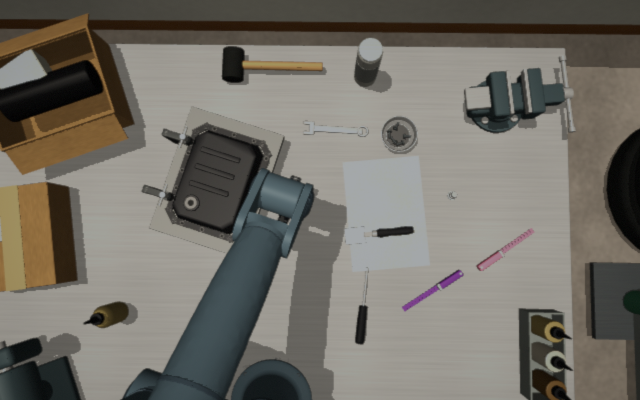

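The axial drag is steady at about 5 N, the gauge isn't moving, and nothing around it has shifted, so I'm handing it in.

```bash
python3 -c "
from bench import env
print(env.sign_off())"; python3 q.py
```

```text
the job is handed in; nothing more can be done
None
the job is handed in; nothing more can be done
```

The gauge is snug under the middle of the raised rail, about 54.5 mm in from the tip, and the gripper is still holding it. The taper is about 4.5 mm thick at that depth, so **the rail stands roughly 4.5 mm off the plate**.

**Last checks:**
- **Snugness:** the push-back along the blade rose from about 1 N to about 5 N, and was 4.6 to 5.9 N in the last readings. The net vertical force was close to 0 N. The blade crept only about 0.05 mm over the last 0.7 s, and I handed in at about 23.4 s.
- **Depth:** shortly before, the wrist camera showed the rail edge at the 50 mm tick when the arm's position gave 49.9 mm.
- **Surroundings:** the final top view showed the scraper, wrench, drain plug and bowl where they were. The rail looks square to the blade in the wrist view.

**What failed or disagreed:**
- **First grasp missed:** the fingers shut just above the handle. In the pictures the fingertips sat about 25 mm farther back than `env.finger_overhang` says. I reopened, went lower and gripped the handle, and the gauge had not moved.
- **Blade pressed too low:** during part of the slide I held the handle slightly low, with up to about 4 N of vertical force on the gauge. I raised it to level before the final approach.
- **Off-centre:** the wrist camera puts the blade about 2 mm right of the rail's middle bolt. The top camera put it within about 1 mm.
- **Camera offset:** the top camera differed from the arm's own position by about 3 to 4 mm in x.

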